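# Find the tight spot of a linear slide by stroking it

### The arm

A 7-joint arm with a two-finger parallel gripper is mounted at the origin on a cart in front of the work surface, level with it; the furniture and walls round the work are solid. World frame = base frame: x ahead of the robot, y to its left, z up, the work surface at z = 0. Lengths are in mm, angles in rad, forces in N, time in s.
With the tool pointing down it reaches from about 350 to 775 mm from the base axis. Payload 3.1 kg.
Tool frame: the origin (TCP) lies between the finger pads; the fingertips stand 8 mm ahead of it and the grasp point (between the pads) lies 11 mm behind it (manip.nose_length is the z of the fingertips in the tool frame, in mm); z points along the fingers, y is the line along which they close (so a half turn about z gives the same grasp; the last joint's range is limited). The gripper opens to 85 mm and grips with 20 to 120 N. Pads are 22 mm wide; open, the fingers measure 114 mm over their backs; the gripper's body (76 mm by 85 mm) begins 54 mm behind the grasp point. The pads swing forward as they close: fully open they stand 13 mm farther back than shut.
Start: joints at [-1.238, 0.311, 0.014, 1.512, -0.004, 1.319, -0.027], TCP at [201.322, 511.846, 239.304] pointing down, gripper open.
Joint ranges: [-2.7, 2.7], [-0.3, 1.91], [-1.27, 1.3], [0.12, 2.57], [-1.44, 4.58], [0.2, 2.03], [-3.05, 3.05]. Speed limits (rad/s): [2.79, 2.79, 3.14, 3.14, 3.14, 3.14, 3.14].

### API

Orientations are given as a rotation vector (axis times angle).
In Python, from bench import manip gives the robot as it stands. The module is installed in compiled form; this text tells all that it offers.
- The arm moves only by the tool play_rows, never from a script. Its argument "steps" is a list of rows, each an object with "delta_pos": the shift along the tool's x, y, z in m, a list of three; "turn": the turn about the tool's z in degrees. In form: [{"delta_pos": [dx, dy, dz], "turn": turn}, ...]. A call has 1 to 8 rows; each row shifts and turns the commanded pose from where the row before left it, along the tool's axes as they then stand; what a row does not reach is not made up. A row lasts 1/8 s, in which the tool goes at most 62.5 mm and 10.7 degrees, less where a joint would pass 70% of its speed; a pose out of reach is approached as far as the arm can. A call is refused whole if a number of a shift passes 0.0625 or a number of a turn 10.7, either way. A call with a gripper value outside its range is refused whole. "fingers" is the opening, from 0 (shut) to 1 (fully open), set as the call begins (left out, the last holds). The fingers move at their own pace and stop on an object; "grip_force" is the grip in N (left out, the last holds). Time passes only in rows, so rows that do not move let the fingers close. It gives the time, the measured TCP pose, the force, the opening and the grip force at its end, in the units of the state.
- manip.get_state(): the state, without advancing time (a new reading comes with each control period).
- manip.grab_frame(name): name is "scene" or "top" or "wrist"; returns a dict with "frame" (400x640x3 uint8, red, green, blue), "intrinsics" (3x3 intrinsics, pixels), "rvec" (rotation vector, rad) and "tvec" (3), from world to camera coordinates, as OpenCV has them. Camera axes: x right, y down, z forward; pixel columns grow to the right and rows downward; lengths in mm; the calibration is good to about 2 mm. A picture is of the moment at which its call begins. There is no depth.
- manip.close_job(): hands the job in; it is judged then, once.
Trained networks look in a picture, given as the dict that the camera call returned (one of the last four; its "shot" number tells which), for a name from the list of things; names that differ only in an ending like _2 or _b are one class to them, and where a whole thing is asked for, a point or a joint stands for the part that bears it (a point fixed in the world has none). Each returns a list of dicts, best first, with "p" (0 to 1); they miss things now and then, are a little off and sometimes report something else, mostly with a low value. They report only what shows in the picture. A call takes as long as a camera call.
- manip.trace(picture, query): "mask" (400x640 bool, what is visible of it) and "position" ([column, row] in pixels, amid what is visible of it).
The state is a dict: "time": time; "joint_positions": joint angles; "joint_velocities": joint speeds; "tau": joint torques, N m; "position": TCP position; "tool_rot": TCP orientation; "contact_force": force on the tool from outside, world axes, zero at the start; "torque": the same for the moment, N m; "finger_gap": opening from 0.0 (shut) to 1.0 (fully open); "finger_force": force on a finger pad.
Only numpy, scipy, OpenCV 4.12 (cv2) and the standard library are available. Lean on these libraries where they do the work, as an engineer would, in place of code of your own. Each camera call takes 0.05 s, during which the arm holds its last target. There are 200 camera calls.

### The job

Check the linear slide for a tight spot: with the black upright handle, slide the carriage slowly all the way left until it presses on the rubber buffer of the left stop, then all the way right until it presses on the buffer of the right stop, always meeting the stops gently. Then move it back and leave it standing in the middle of the tight spot you felt, let go of it, and leave the things lying around alone.

Things in the scene. Friction and masses are not known exactly. Their poses are not given: they have to be found in the camera images.
- slide_unit: The linear slide, fixed to the table: aluminium base plate 60 (x) by 260 (y) by 10 mm high with a steel rail along its middle. Origin: centre of the plate's underside, on the table. Its y axis runs along the rail towards the left stop (+y), its z axis up. It can lie up to 0.25 rad askew to the robot.
- carriage: Steel carriage block with green end caps, 48 mm across the rail, 60 mm along it, top face 35.5 mm above the table. It slides only along the rail (slide_unit y). Origin: on the rail's centre line under the middle of the block, 13.5 mm above the table; same axes as slide_unit. When its origin is at the slide_unit's y = +70 mm it just touches the left buffer, at y = -70 mm the right one. Away from the tight spot it runs with a drag of about 2 N.
- handle (a point): Middle of the grip of the black upright cylindrical handle that stands on the middle of the carriage: 20 mm diameter, from 37 to 81 mm above the table; this point lies on its axis 59.5 mm above the table, straight above the carriage's origin.
- guide_rail: Steel rail of the slide, 15 mm wide, 244 mm long. Origin: centre of its underside, 10 mm above the table. One hidden tight spot within 45 mm of its middle: within 15 mm of it the drag rises smoothly from 2 to about 8 N, most over its middle (with the arm halted some 5 N still shows there, near 0 N elsewhere). The carriage there presses on the rail with 9 N, 6 N if 8 mm off, and stays when let go.
- stop_left: Black left end stop, 46 by 14 by 22 mm, on the +y end of the slide. Origin: middle of its inner face's lower edge, at slide_unit y = +110 mm, 10 mm above the table. A small red rubber buffer stands 10 mm out of its inner face towards the carriage, beside the rail; it yields 1 mm per 3 N.
- stop_right: Black right end stop, the mirror image, at slide_unit y = -110 mm, with the same buffer.
- loupe: Black eyepiece loupe, 38 mm diameter, 30 mm high, standing behind the slide. Origin: centre of its underside. To be left alone.
- star_knob: Black star-shaped clamping knob, 40 mm wide, 19 mm high, behind the slide. Origin: centre of its underside. To be left alone.
- hex_key: Black hex key, 37 by 89 mm, 7 mm thick, lying flat behind the slide. Origin: centre of its underside. To be left alone.
- steel_block: Plain steel block, 25 by 50 by 25 mm, on the table to the left of the slide. Origin: centre of its underside. To be left alone.

How it is judged (in metres and radians):
On the way, in this order (a step that is already met when the one before it is completed fails the run):
1. the carriage has been slid fully left and presses on the left stop's buffer (over 1 N) (contact force between carriage and stop_left above 1 N), for 0.1 s.
2. then it has been slid fully right and presses on the right stop's buffer (over 1 N) (contact force between carriage and stop_right above 1 N), for 0.1 s.
At the end, for the whole second after the job is handed in: The carriage stands still on the tight spot, its middle within about 8 mm of it (it presses on the rail there with over 6 N), let go, after one full stroke left and then right (contact force between carriage and guide_rail above 6 N and linear speed of carriage below 0.005 m/s); the robot touches nothing.
It fails at once if the carriage is rammed against a stop (over 15 N) (contact force between carriage and stop_left above 15 N or contact force between carriage and stop_right above 15 N).
It fails at once if the carriage is shot along the rail (faster than 0.25 m/s) (linear speed of carriage above 0.25 m/s).
It fails at once if the loupe, star knob, hex key or steel block is disturbed (moved over 15 mm) (distance of any of loupe, star_knob, steel_block, hex_key from where it was at the start of the episode above 0.015 m).
It also fails if it takes over 72 s, if anything falls off the work surface, if the arm or the gripper's body presses on something with over 40 N, if the wrist force passes 120 N, or if a joint passes its speed limit or range.

## Working session

There is one attempt and no reset: what is moved stays moved. The work goes in short steps, Python scripts to look and compute and a tool call to move; the robot and the scene stay as the last step left them, time stands still between calls to the robot, and variables do not carry over. Pictures are saved under pics/ and viewed, at most 10 in all, crops included, and the job is handed in when it is done.

Besides the shell and the picture viewer there is one more tool, called as a command line: name --argument value ..., lists and objects as JSON in quotes. play_rows: Moves the arm, as the interface text tells. Its arguments: {"type":"object","properties":{"steps":{"type":"array"},"fingers":{"type":"number"},"grip_force":{"type":"number"}},"required":["steps"]}

```bash
mkdir -p pics; cat > h.py <<'E'
import numpy as np, cv2
from bench import manip
def ray(p,px):
    K=np.array(p["intrinsics"],float);R=cv2.Rodrigues(np.array(p["rvec"],float))[0];t=np.array(p["tvec"],float).ravel()
    d=R.T@np.linalg.inv(K)@np.array([px[0],px[1],1.]);return -R.T@t,d
def atz(p,px,z):
    o,d=ray(p,px);return o+d*(z-o[2])/d[2]
E
python3 - <<'E'
from h import *
s=manip.get_state();print(s)
ims=[]
for c in("top","scene"):
    p=manip.grab_frame(c);im=p["frame"][:,:,::-1].copy()
    for q,z in(("handle",59.5),("carriage",35.5),("stop_left",32),("stop_right",32),("slide_unit",10),("steel_block",25),("loupe",30),("star_knob",19),("hex_key",7)):
        r=manip.trace(p,q)[:1]
        for a in r:
            u=a["position"];print(c,q,round(a["p"],2),np.round(u),np.round(atz(p,u,z),1),a["mask"].sum())
            cv2.circle(im,(int(u[0]),int(u[1])),3,(0,0,255),-1);cv2.putText(im,q,(int(u[0])+4,int(u[1])),0,.4,(255,0,255))
    cv2.imwrite(f"pics/{c}.png",im)
E
```

```text
{'time': 0.0, 'joint_positions': array([-1.23771801,  0.31178026,  0.01396545,  1.51309295, -0.00441854,
        1.31916819, -0.02718773]), 'joint_velocities': array([-9.33268600e-04,  1.03190638e-03, -4.30729470e-04, -1.31471206e-03,
        2.01925109e-05, -1.01773576e-04, -6.60803711e-04]), 'tau': array([-8.90484880e-04, -3.79912698e+01,  1.45677952e-01, -2.30585700e+01,
        1.22626519e-02,  1.34405712e-02,  4.11073245e-06]), 'position': array([201.04335178, 511.16795178, 238.17651   ]), 'tool_rot': array([-0.58502113, -3.08625375,  0.00375076]), 'contact_force': array([-0.08210388, -0.38805   , -0.0010932 ]), 'torque': array([ 0.00080795, -0.04030187, -0.00331441]), 'finger_force': 0.0, 'finger_gap': 0.9967937130172737}
top handle 0.86 [346. 234.] [ 501.3 -266.2   59.5] 468
top carriage 0.74 [346. 236.] [ 495.6 -265.4   35.5] 407
top stop_left 0.55 [311. 245.] [ 472.  -177.7   32. ] 95
top slide_unit 0.56 [355. 230.] [ 510.6 -291.7   10. ] 2274
top steel_block 0.62 [221. 244.] [474.   52.9  25. ] 245
top loupe 0.6 [315. 196.] [ 597.3 -187.4   30. ] 171
top star_knob 0.51 [392. 176.] [ 650.8 -384.4   19. ] 147
top hex_key 0.56 [344. 190.] [ 614.  -263.6    7. ] 112
scene carriage 0.85 [331. 246.] [ 502.8 -277.6   35.5] 907
scene stop_left 0.72 [286. 232.] [ 476.7 -181.6   32. ] 191
scene stop_right 0.75 [389. 275.] [ 515.3 -404.2   32. ] 249
scene slide_unit 0.93 [338. 256.] [ 510.5 -290.4   10. ] 3589
scene steel_block 0.68 [208. 195.] [453.6  44.5  25. ] 287
scene loupe 0.79 [329. 212.] [ 587.1 -200.4   30. ] 305
scene star_knob 0.82 [418. 240.] [ 647.9 -386.1   19. ] 247
scene hex_key 0.63 [331. 246.] [ 525.5 -259.2    7. ] 902
```

View pics/top.png

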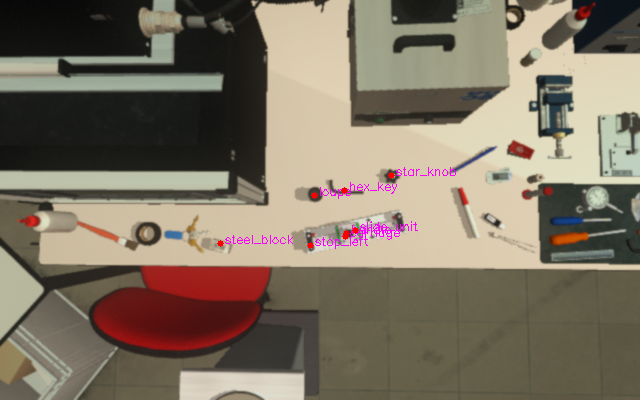

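View pics/scene.png

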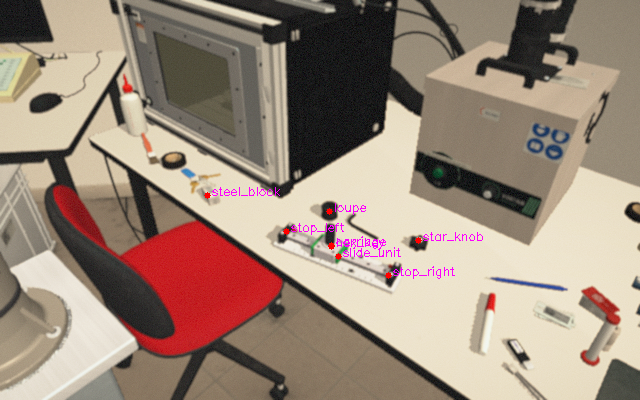

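The top and scene views show the slide at about (510, -290), the handle near (501, -266) and the rail turned about +0.2 rad. The hex_key hit in the scene view is false, since it sits on the carriage. I'll move over to the slide and refine with the wrist camera.

play_rows --steps '[{"delta_pos": [-0.042, -0.039, 0], "turn": 0}, {"delta_pos": [-0.042, -0.039, 0], "turn": 0}, {"delta_pos": [-0.042, -0.039, 0], "turn": 0}, {"delta_pos": [-0.042, -0.039, 0], "turn": 0}, {"delta_pos": [-0.042, -0.039, 0], "turn": 0}, {"delta_pos": [-0.042, -0.039, 0], "turn": 0}, {"delta_pos": [-0.042, -0.039, 0], "turn": 0}, {"delta_pos": [-0.042, -0.039, 0], "turn": 0}]' --fingers 1 --grip_force 50

```text
time: 2.0
position: [400.5, 96.9, 239.7]
tool_rot: [0.584, 3.086, 0.002]
contact_force: [1.5, 0.7, -0.6]
finger_gap: 1.003
finger_force: 0.0
```

play_rows --steps '[{"delta_pos": [-0.027, -0.039, 0], "turn": 0}, {"delta_pos": [-0.027, -0.039, 0], "turn": 0}, {"delta_pos": [-0.027, -0.039, 0], "turn": 0}, {"delta_pos": [-0.027, -0.039, 0], "turn": 0}, {"delta_pos": [-0.027, -0.039, 0], "turn": 0}, {"delta_pos": [-0.027, -0.039, 0], "turn": 0}, {"delta_pos": [-0.027, -0.039, 0], "turn": 0}, {"delta_pos": [0, 0, 0], "turn": 0}]'

```text
time: 3.0
position: [474.9, -229.8, 239.4]
tool_rot: [0.597, 3.084, -0.007]
contact_force: [-0.9, 0.0, -0.3]
finger_gap: 1.002
finger_force: 0.0
```

```bash
cat > look.py <<'E'
from h import *
import sys
s=manip.get_state();R=cv2.Rodrigues(s["tool_rot"])[0]
print(s["time"],s["position"].round(1),"yaw y",np.degrees(np.arctan2(R[1,1],R[0,1])).round(1),"z",R[:,2].round(3),s["joint_positions"].round(2),s["contact_force"].round(2))
p=manip.grab_frame("wrist");im=p["frame"][:,:,::-1].copy()
for q,z in(("handle",59.5),("carriage",35.5),("stop_left",32),("stop_right",32),("slide_unit",10),("guide_rail",25)):
    for a in manip.trace(p,q)[:1]:
        u=a["position"];m=a["mask"].astype(np.uint8)
        print(q,round(a["p"],2),np.round(u),np.round(atz(p,u,z),1),m.sum())
        c=cv2.boxPoints(cv2.minAreaRect(cv2.findNonZero(m)));print("  box",[np.round(atz(p,k,z)[:2]).tolist() for k in c])
        cv2.circle(im,(int(u[0]),int(u[1])),3,(0,0,255),-1);cv2.putText(im,q,(int(u[0])+4,int(u[1])),0,.4,(255,0,255))
cv2.imwrite(sys.argv[1],im)
E
python3 look.py pics/w1.png
```

```text
3.0 [ 474.9 -229.8  239.4] yaw y 68.1 z [-0.001 -0.004 -1.   ] [-0.15  0.31  0.74  1.59 -0.21  1.32  1.8 ] [-0.92  0.04 -0.32]
handle 0.88 [292. 214.] [ 495.  -267.4   59.5] 2840
  box [[479.0, -298.0], [466.0, -242.0], [512.0, -232.0], [527.0, -290.0]]
carriage 0.59 [294. 213.] [ 502.1 -270.    35.5] 2746
  box [[484.0, -304.0], [471.0, -245.0], [519.0, -235.0], [534.0, -296.0]]
stop_left 0.83 [375. 162.] [ 484.4 -176.8   32. ] 746
  box [[460.0, -194.0], [457.0, -172.0], [503.0, -163.0], [508.0, -185.0]]
stop_right 0.6 [186. 265.] [ 513.6 -401.5   32. ] 104
  box [[512.0, -411.0], [502.0, -390.0], [508.0, -388.0], [518.0, -409.0]]
slide_unit 0.63 [297. 207.] [ 503.5 -270.1   10. ] 11894
  box [[504.0, -425.0], [449.0, -168.0], [508.0, -153.0], [573.0, -419.0]]
guide_rail 0.84 [316. 196.] [ 496.7 -244.2   25. ] 2098
  box [[516.0, -379.0], [474.0, -182.0], [491.0, -178.0], [535.0, -377.0]]
```

View pics/w1.png

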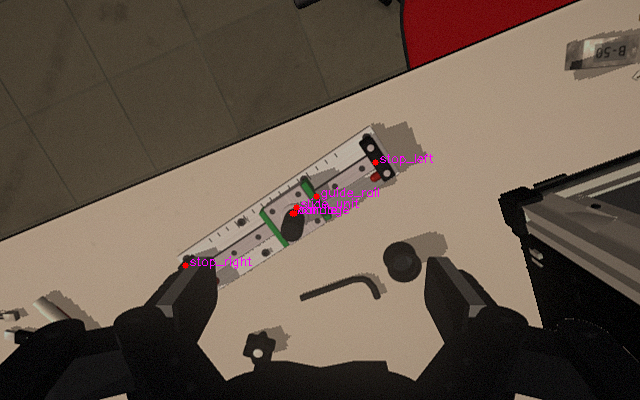

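The wrist view shows the handle at about (292, 220), the loupe at (402, 260), the hex key and the star knob. The rail's yaw is about 12.3°. I'll turn the closing line along the rail and go over the handle.

play_rows --steps '[{"delta_pos": [0, 0, 0], "turn": -8.5}, {"delta_pos": [0, 0, 0], "turn": -8.5}, {"delta_pos": [0, 0, 0], "turn": -8.5}, {"delta_pos": [0, 0, 0], "turn": -8.7}, {"delta_pos": [-0.009, -0.022, 0.02], "turn": 0}, {"delta_pos": [-0.009, -0.022, 0.02], "turn": 0}, {"delta_pos": [0, 0, 0.02], "turn": 0}, {"delta_pos": [0, 0, 0], "turn": 0}]'

```text
time: 4.35
position: [502.2, -262.1, 177.7]
tool_rot: [0.35, -3.119, -0.004]
contact_force: [-0.9, 0.1, 0.3]
finger_gap: 1.003
finger_force: 0.0
```

```bash
python3 look.py pics/w2.png
```

```text
4.35 [ 502.2 -262.1  177.7] yaw y 102.8 z [-0.004  0.002 -1.   ] [ 0.01  0.43  0.61  1.58 -0.26  1.22  2.47] [-0.87  0.1   0.29]
handle 0.79 [306. 188.] [ 496.6 -273.3   59.5] 4294
  box [[480.0, -303.0], [468.0, -252.0], [514.0, -240.0], [526.0, -294.0]]
carriage 0.77 [308. 185.] [ 499.7 -272.5   35.5] 4342
  box [[484.0, -305.0], [471.0, -249.0], [521.0, -237.0], [534.0, -296.0]]
stop_left 0.77 [426. 191.] [ 484.2 -177.    32. ] 1263
  box [[506.0, -189.0], [460.0, -196.0], [458.0, -172.0], [504.0, -163.0]]
guide_rail 0.62 [249. 187.] [ 514.9 -319.9   25. ] 3432
  box [[521.0, -395.0], [474.0, -185.0], [491.0, -180.0], [539.0, -393.0]]
```

View pics/w2.png

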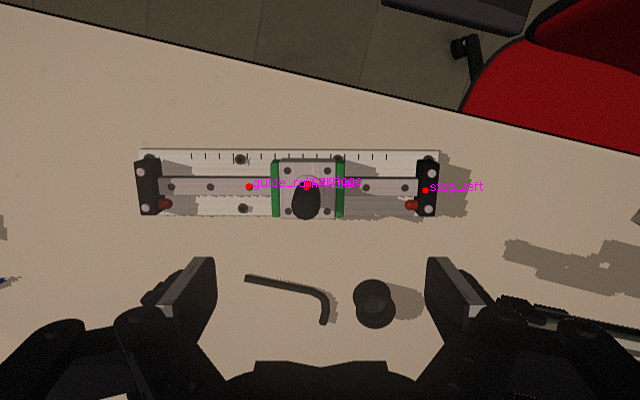

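```bash
python3 - <<'E'
from h import *
p=manip.grab_frame("wrist");o,_=ray(p,(0,0));print("cam",o)
for u,z in(((306,206),81),((306,178),37),((308,188),35.5)):print(u,z,atz(p,u,z).round(1))
s=manip.get_state()
for w in [(502,-269,37),(502,-269,81),tuple(s["position"]),(502,-262,48)]:
    print(w,cv2.projectPoints(np.array([w],float),np.array(p["rvec"],float),np.array(p["tvec"],float),np.array(p["intrinsics"],float),None)[0].ravel())
E
```

```text
cam [ 434.38547908 -278.61247737  313.75634088]
(306, 206) 81 [ 506.4 -272.9   81. ]
(306, 178) 37 [ 496.9 -276.8   37. ]
(308, 188) 35.5 [ 505.1 -273.5   35.5]
(502, -269, 37) [314.1135343  186.03021942]
(502, -269, 81) [312.9234032 201.2862544]
(np.float64(503.38767415175664), np.float64(-263.6572633556104), np.float64(180.10540962599566)) [319.46377611 273.19586438]
(502, -262, 48) [322.60699028 191.31804149]
```

play_rows --steps '[{"delta_pos": [0.001, -0.01, 0.02], "turn": 0}, {"delta_pos": [0, 0, 0.025], "turn": 0}, {"delta_pos": [0, 0, 0.025], "turn": 0}, {"delta_pos": [0, 0, 0.025], "turn": 0}, {"delta_pos": [0, 0, 0.02], "turn": 0}, {"delta_pos": [0, 0, 0.012], "turn": 0}, {"delta_pos": [0, 0, 0], "turn": 0}, {"delta_pos": [0, 0, 0], "turn": 0}]'

```text
time: 5.75
position: [504.7, -274.3, 52.9]
tool_rot: [-0.348, 3.121, -0.002]
contact_force: [0.3, 0.7, -0.5]
finger_gap: 1.001
finger_force: 0.0
```

```bash
python3 look.py pics/w3.png
```

```text
5.75 [ 504.7 -274.3   52.9] yaw y 102.7 z [ 0.001 -0.001 -1.   ] [ 0.08  0.58  0.56  1.7  -0.36  0.97  2.56] [ 0.27  0.72 -0.52]
handle 0.73 [325. 256.] [ 493.1 -274.4   59.5] 14443
  box [[534.0, -294.0], [474.0, -303.0], [464.0, -256.0], [523.0, -240.0]]
carriage 0.58 [326. 254.] [ 502.8 -271.6   35.5] 14561
  box [[482.0, -306.0], [469.0, -250.0], [539.0, -230.0], [553.0, -293.0]]
stop_left 0.67 [524. 251.] [ 482.3 -179.8   32. ] 4402
  box [[504.0, -194.0], [456.0, -198.0], [458.0, -170.0], [507.0, -164.0]]
stop_right 0.89 [ 55. 248.] [ 529.8 -397.6   32. ] 4757
  box [[511.0, -413.0], [498.0, -386.0], [544.0, -374.0], [558.0, -402.0]]
slide_unit 0.66 [304. 232.] [ 504.6 -282.8   10. ] 55788
  box [[602.0, -429.0], [506.0, -428.0], [448.0, -164.0], [536.0, -127.0]]
guide_rail 0.73 [227. 241.] [ 511.5 -319.5   25. ] 10167
  box [[537.0, -393.0], [518.0, -394.0], [473.0, -186.0], [490.0, -180.0]]
```

View pics/w3.png

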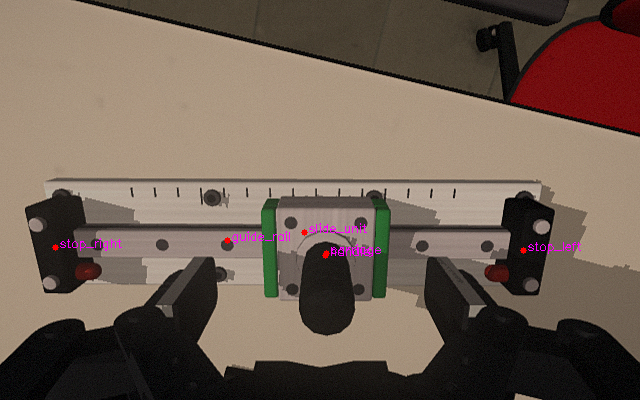

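Handle is centred between the fingers (columns 217–427, handle about 327). Closing.

play_rows --steps '[{"delta_pos": [0, 0, 0], "turn": 0}, {"delta_pos": [0, 0, 0], "turn": 0}, {"delta_pos": [0, 0, 0], "turn": 0}, {"delta_pos": [0, 0, 0], "turn": 0}, {"delta_pos": [0, 0, 0], "turn": 0}, {"delta_pos": [0, 0, 0], "turn": 0}, {"delta_pos": [0, 0, 0], "turn": 0}, {"delta_pos": [0, 0, 0], "turn": 0}]' --fingers 0 --grip_force 50

```text
time: 7.1
position: [504.4, -273.9, 53.2]
tool_rot: [-0.348, 3.122, -0.0]
contact_force: [-2.3, -0.3, 5.2]
finger_gap: 0.672
finger_force: 52.2
```

play_rows --steps '[{"delta_pos": [0, 0.0, 0], "turn": 0}]'

```text
time: 7.22
position: [504.4, -273.9, 53.2]
tool_rot: [-0.348, 3.122, -0.0]
contact_force: [-2.0, 1.0, 5.4]
finger_gap: 0.666
finger_force: 52.2
```

```bash
python3 - <<'E'
from h import *
p=manip.grab_frame("wrist");cv2.imwrite("pics/w4.png",p["frame"][:,:,::-1]);s=manip.get_state();print(s["finger_gap"],s["contact_force"],s["finger_force"],s["time"])
E
```

```text
0.6631491605149081 [-1.8131939   1.49799816  5.67949604] 52.23389983177185 7.275
```

View pics/w4.png

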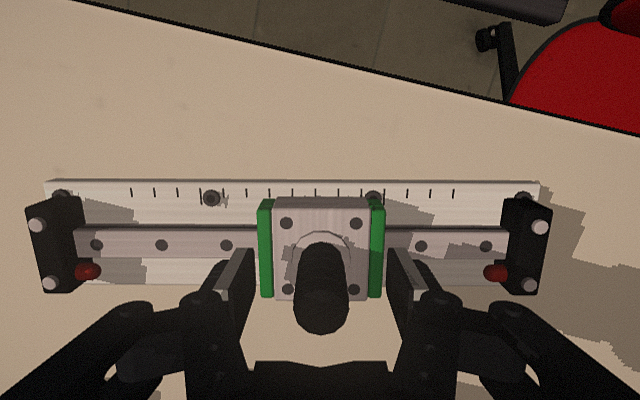

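```bash
python3 -c "
from bench import manip;print(manip.nose_length)"
```

```text
8.0
```

play_rows --steps '[{"delta_pos": [0, 0.0, 0], "turn": 0}, {"delta_pos": [0, 0.0, 0], "turn": 0}, {"delta_pos": [0, 0.0, 0], "turn": 0}, {"delta_pos": [0, 0.0, 0], "turn": 0}]'

```text
time: 7.78
position: [504.4, -273.9, 53.2]
tool_rot: [-0.348, 3.122, -0.0]
contact_force: [-1.2, 1.5, 5.5]
finger_gap: 0.664
finger_force: 52.2
```

The pads are stuck on the carriage's green end caps, not the handle, so they reach lower than expected. Open, go up, and try again higher.

play_rows --steps '[{"delta_pos": [0, 0, 0], "turn": 0}, {"delta_pos": [0, 0, 0], "turn": 0}, {"delta_pos": [0, 0, 0], "turn": 0}, {"delta_pos": [0, 0, 0], "turn": 0}, {"delta_pos": [0, 0, -0.005], "turn": 0}, {"delta_pos": [0, 0, -0.006], "turn": 0}, {"delta_pos": [0, 0, 0], "turn": 0}, {"delta_pos": [0, 0, 0], "turn": 0}]' --fingers 1

```text
time: 8.78
position: [504.3, -273.6, 63.4]
tool_rot: [-0.348, 3.122, -0.0]
contact_force: [-0.1, -0.8, 0.6]
finger_gap: 1.001
finger_force: 0.0
```

play_rows --steps '[{"delta_pos": [0, 0, 0], "turn": 0}, {"delta_pos": [0, 0, 0], "turn": 0}, {"delta_pos": [0, 0, 0], "turn": 0}, {"delta_pos": [0, 0, 0], "turn": 0}, {"delta_pos": [0, 0, 0], "turn": 0}, {"delta_pos": [0, 0, 0], "turn": 0}, {"delta_pos": [0, 0, 0], "turn": 0}, {"delta_pos": [0, 0, 0], "turn": 0}]' --fingers 0

```text
time: 9.78
position: [504.2, -274.1, 63.9]
tool_rot: [-0.348, 3.122, -0.001]
contact_force: [-2.0, 1.0, 5.7]
finger_gap: 0.599
finger_force: 48.6
```

play_rows --steps '[{"delta_pos": [0, 0, 0], "turn": 0}, {"delta_pos": [0, 0, 0], "turn": 0}]'

```text
time: 10.02
position: [504.3, -274.1, 64.0]
tool_rot: [-0.348, 3.122, -0.001]
contact_force: [-2.0, 1.1, 5.3]
finger_gap: 0.603
finger_force: 48.6
```

```bash
python3 - <<'E'
from h import *
p=manip.grab_frame("wrist");q=manip.grab_frame("scene")
a=p["frame"][150:380,170:470,::-1];b=cv2.resize(q["frame"][170:300,250:420,::-1],(500,382),interpolation=2)
a=cv2.resize(a,(300,382));cv2.imwrite("pics/w5.png",np.hstack([a,b]))
E
```

```text
(no output)
```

View pics/w5.png

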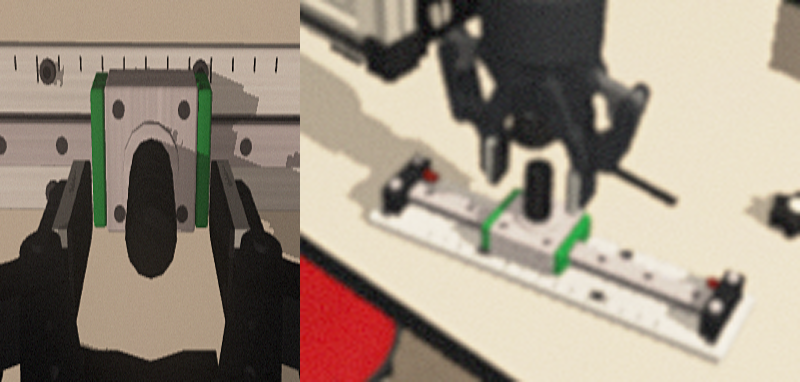

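The picture shows the pads about 50 mm apart, above the caps and clear of the visible handle, yet blocked. I'll open and try nearer the handle's top.

play_rows --steps '[{"delta_pos": [0, 0, 0], "turn": 0}, {"delta_pos": [0, 0, 0], "turn": 0}, {"delta_pos": [0, 0, -0.004], "turn": 0}, {"delta_pos": [0, 0, -0.004], "turn": 0}, {"delta_pos": [0, 0, -0.004], "turn": 0}, {"delta_pos": [0, 0, 0], "turn": 0}]' --fingers 0.9

```text
time: 10.88
position: [504.6, -273.9, 75.9]
tool_rot: [-0.348, 3.121, -0.001]
contact_force: [-0.7, -0.2, -0.4]
finger_gap: 0.895
finger_force: 0.0
```

play_rows --steps '[{"delta_pos": [0, 0, 0], "turn": 0}, {"delta_pos": [0, 0, 0], "turn": 0}, {"delta_pos": [0, 0, 0], "turn": 0}, {"delta_pos": [0, 0, 0], "turn": 0}, {"delta_pos": [0, 0, 0], "turn": 0}, {"delta_pos": [0, 0, 0], "turn": 0}, {"delta_pos": [0, 0, 0], "turn": 0}, {"delta_pos": [0, 0, 0], "turn": 0}]' --fingers 0 --grip_force 30

```text
time: 11.88
position: [508.9, -279.5, 84.0]
tool_rot: [-0.344, 3.11, -0.016]
contact_force: [-3.9, 0.1, 31.8]
finger_gap: 0.209
finger_force: 50.5
```

```bash
python3 - <<'E'
from h import *
p=manip.grab_frame("wrist");q=manip.grab_frame("scene")
a=p["frame"][150:380,170:470,::-1];b=cv2.resize(q["frame"][170:300,250:420,::-1],(500,382),interpolation=2)
a=cv2.resize(a,(300,382));cv2.imwrite("pics/w6.png",np.hstack([a,b]))
s=manip.get_state();print(s["finger_gap"],s["finger_force"],s["contact_force"],s["torque"],s["position"])
E
```

```text
0.2101634120270793 50.479197800159454 [-3.82036957 -0.24654112 30.60438673] [ 0.03298483  0.86642019 -0.12974261] [ 508.92856778 -279.51678677   83.95025346]
```

View pics/w6.png

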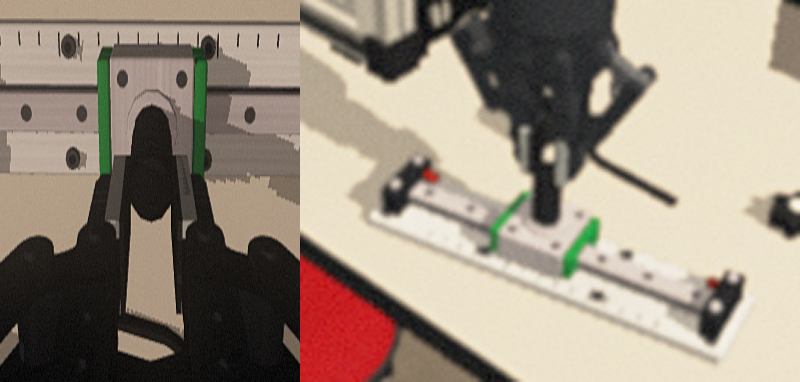

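The handle's top is now gripped (opening 0.21, about 18–20 mm), but the arm was pushed up 8 mm with 31 N. I'll relieve that preload.

play_rows --steps '[{"delta_pos": [-0.001, -0.002, -0.002], "turn": 0}, {"delta_pos": [-0.001, -0.002, -0.002], "turn": 0}, {"delta_pos": [-0.001, -0.002, -0.002], "turn": 0}, {"delta_pos": [0, 0, -0.001], "turn": 0}, {"delta_pos": [0, 0, 0], "turn": 0}]'

```text
time: 12.6
position: [509.2, -280.5, 84.3]
tool_rot: [-0.346, 3.12, -0.004]
contact_force: [-1.3, -0.8, 7.0]
finger_gap: 0.202
finger_force: 45.0
```

```bash
cat > st.py <<'E'
from h import *
s=manip.get_state();f=s["contact_force"];u=np.array([-.216,.976,0]);v=np.array([.976,.216,0]);q=s["position"]-np.array([504.,-273,0])
print("t",s["time"],"along",(q@u).round(1),"across",(q@v).round(1),"z",s["position"][2].round(1),"F along",(f@u).round(2),"across",(f@v).round(2),"z",f[2].round(1),"gap",s["finger_gap"].round(3),round(s["finger_force"],1),"z axis",cv2.Rodrigues(s["tool_rot"])[0][:,2].round(3),s["torque"].round(2))
E
python3 st.py
```

```text
Traceback (most recent call last):
  File "st.py", line 3, in <module>
    print("t",s["time"],"along",(q@u).round(1),"across",(q@v).round(1),"z",s["position"][2].round(1),"F along",(f@u).round(2),"across",(f@v).round(2),"z",f[2].round(1),"gap",s["finger_gap"].round(3),round(s["finger_force"],1),"z axis",cv2.Rodrigues(s["tool_rot"])[0][:,2].round(3),s["torque"].round(2))
                                                                                                                                                                              ^^^^^^^^^^^^^^^^^^^^^
AttributeError: 'float' object has no attribute 'round'
```

```bash
sed -i 's/s\["finger_gap"\].round(3)/round(s["finger_gap"],3)/' st.py; python3 st.py
```

```text
t 12.6 along -8.5 across 3.4 z 84.3 F along -0.53 across -1.43 z 7.0 gap 0.202 45.0 z axis [ 0.003 -0.002 -1.   ] [-0.04  0.29 -0.12]
```

play_rows --steps '[{"delta_pos": [0, 0.002, 0], "turn": 0}, {"delta_pos": [0, 0.0025, 0], "turn": 0}, {"delta_pos": [0, 0.0025, 0], "turn": 0}, {"delta_pos": [0, 0.0025, 0], "turn": 0}, {"delta_pos": [0, 0.0025, 0], "turn": 0}]'

```text
time: 13.22
position: [506.8, -269.7, 84.3]
tool_rot: [-0.345, 3.119, -0.007]
contact_force: [-1.0, -2.1, 4.7]
finger_gap: 0.211
finger_force: 44.6
```

```bash
python3 st.py
```

```text
t 13.225 along 2.6 across 3.4 z 84.3 F along -1.83 across -1.42 z 4.7 gap 0.211 44.6 z axis [ 0.004 -0.004 -1.   ] [-0.39  0.17 -0.15]
```

play_rows --steps '[{"delta_pos": [0, 0.0025, 0], "turn": 0}, {"delta_pos": [0, 0.0025, 0], "turn": 0}, {"delta_pos": [0, 0.0025, 0], "turn": 0}, {"delta_pos": [0, 0.0025, 0], "turn": 0}]'

```text
time: 13.72
position: [504.6, -259.9, 84.3]
tool_rot: [-0.345, 3.119, -0.007]
contact_force: [-0.4, -2.7, 6.8]
finger_gap: 0.209
finger_force: 44.6
```

```bash
python3 st.py
```

```text
t 13.725 along 12.6 across 3.4 z 84.3 F along -2.5 across -0.99 z 6.8 gap 0.209 44.6 z axis [ 0.004 -0.004 -1.   ] [-0.4   0.14 -0.1 ]
```

play_rows --steps '[{"delta_pos": [0, 0.0025, 0], "turn": 0}, {"delta_pos": [0, 0.0025, 0], "turn": 0}, {"delta_pos": [0, 0.0025, 0], "turn": 0}, {"delta_pos": [0, 0.0025, 0], "turn": 0}]'

```text
time: 14.22
position: [502.5, -250.2, 84.3]
tool_rot: [-0.345, 3.119, -0.007]
contact_force: [-1.0, -1.5, 6.6]
finger_gap: 0.209
finger_force: 44.7
```

```bash
python3 st.py
```

```text
t 14.225 along 22.6 across 3.4 z 84.3 F along -1.25 across -1.33 z 6.6 gap 0.209 44.7 z axis [ 0.004 -0.004 -1.   ] [-0.38  0.17 -0.12]
```

play_rows --steps '[{"delta_pos": [0, 0.0025, 0], "turn": 0}, {"delta_pos": [0, 0.0025, 0], "turn": 0}, {"delta_pos": [0, 0.0025, 0], "turn": 0}, {"delta_pos": [0, 0.0025, 0], "turn": 0}, {"delta_pos": [0, 0.0025, 0], "turn": 0}, {"delta_pos": [0, 0.0025, 0], "turn": 0}, {"delta_pos": [0, 0.0025, 0], "turn": 0}, {"delta_pos": [0, 0.0015, 0], "turn": 0}]'

```text
time: 15.22
position: [498.3, -231.5, 84.3]
tool_rot: [-0.345, 3.119, -0.006]
contact_force: [-0.8, -1.8, 6.6]
finger_gap: 0.211
finger_force: 44.8
```

play_rows --steps '[{"delta_pos": [0, 0.001, 0], "turn": 0}, {"delta_pos": [0, 0.001, 0], "turn": 0}, {"delta_pos": [0, 0.001, 0], "turn": 0}]'

```text
time: 15.6
position: [497.7, -228.7, 84.3]
tool_rot: [-0.345, 3.119, -0.006]
contact_force: [-0.6, -1.5, 6.9]
finger_gap: 0.209
finger_force: 44.8
```

```bash
python3 st.py
```

```text
t 15.6 along 44.6 across 3.4 z 84.3 F along -1.29 across -0.87 z 6.9 gap 0.209 44.8 z axis [ 0.004 -0.004 -1.   ] [-0.35  0.17 -0.08]
```

play_rows --steps '[{"delta_pos": [0, 0.001, 0], "turn": 0}, {"delta_pos": [0, 0.001, 0], "turn": 0}, {"delta_pos": [0, 0.001, 0], "turn": 0}]'

```text
time: 15.98
position: [497.0, -225.8, 84.3]
tool_rot: [-0.345, 3.119, -0.006]
contact_force: [-0.8, -1.9, 6.9]
finger_gap: 0.211
finger_force: 44.8
```

```bash
python3 st.py
```

```text
t 15.975 along 47.6 across 3.4 z 84.3 F along -1.69 across -1.21 z 6.9 gap 0.211 44.8 z axis [ 0.004 -0.004 -1.   ] [-0.42  0.15 -0.11]
```

play_rows --steps '[{"delta_pos": [0, 0.001, 0], "turn": 0}, {"delta_pos": [0, 0.001, 0], "turn": 0}, {"delta_pos": [0, 0.001, 0], "turn": 0}]'

```text
time: 16.35
position: [496.4, -222.8, 84.3]
tool_rot: [-0.345, 3.119, -0.006]
contact_force: [-1.3, -1.2, 6.8]
finger_gap: 0.208
finger_force: 44.8
```

play_rows --steps '[{"delta_pos": [0, 0.001, 0], "turn": 0}, {"delta_pos": [0, 0.001, 0], "turn": 0}]'

```text
time: 16.6
position: [495.9, -220.9, 84.3]
tool_rot: [-0.345, 3.119, -0.006]
contact_force: [-1.1, -1.8, 7.8]
finger_gap: 0.205
finger_force: 44.8
```

play_rows --steps '[{"delta_pos": [0, 0.001, 0], "turn": 0}]'

```text
time: 16.73
position: [495.7, -219.9, 84.3]
tool_rot: [-0.345, 3.119, -0.006]
contact_force: [-1.1, -1.4, 7.3]
finger_gap: 0.206
finger_force: 44.8
```

play_rows --steps '[{"delta_pos": [0, 0.001, 0], "turn": 0}, {"delta_pos": [0, 0.001, 0], "turn": 0}]'

```text
time: 16.98
position: [495.5, -218.7, 84.3]
tool_rot: [-0.345, 3.119, -0.008]
contact_force: [-0.6, -3.6, 6.1]
finger_gap: 0.21
finger_force: 44.3
```

play_rows --steps '[{"delta_pos": [0, 0.001, 0], "turn": 0}, {"delta_pos": [0, 0.001, 0], "turn": 0}]'

```text
time: 17.23
position: [495.3, -217.7, 84.3]
tool_rot: [-0.344, 3.118, -0.011]
contact_force: [0.5, -5.9, 5.1]
finger_gap: 0.208
finger_force: 44.3
```

```bash
python3 st.py
```

```text
t 17.225 along 55.9 across 3.4 z 84.3 F along -5.87 across -0.84 z 5.1 gap 0.208 44.3 z axis [ 0.005 -0.006 -1.   ] [-1.26 -0.14 -0.13]
```

play_rows --steps '[{"delta_pos": [0, 0.001, 0], "turn": 0}, {"delta_pos": [0, 0, 0], "turn": 0}, {"delta_pos": [0, 0, 0], "turn": 0}]'

```text
time: 17.6
position: [495.1, -217.2, 84.3]
tool_rot: [-0.344, 3.118, -0.012]
contact_force: [1.6, -5.1, 5.3]
finger_gap: 0.21
finger_force: 44.3
```

```bash
python3 st.py
```

```text
t 17.6 along 56.4 across 3.4 z 84.3 F along -5.33 across 0.45 z 5.3 gap 0.21 44.3 z axis [ 0.005 -0.007 -1.   ] [-1.26 -0.2  -0.11]
```

Left buffer pressed at about 5 N. Now the right stroke, sampling the drag.

play_rows --steps '[{"delta_pos": [0, -0.002, 0], "turn": 0}, {"delta_pos": [0, -0.003, 0], "turn": 0}, {"delta_pos": [0, -0.003, 0], "turn": 0}, {"delta_pos": [0, -0.003, 0], "turn": 0}, {"delta_pos": [0, -0.003, 0], "turn": 0}, {"delta_pos": [0, -0.003, 0], "turn": 0}, {"delta_pos": [0, -0.003, 0], "turn": 0}, {"delta_pos": [0, -0.003, 0], "turn": 0}]'

```text
time: 18.6
position: [499.1, -235.2, 84.2]
tool_rot: [-0.347, 3.121, 0.001]
contact_force: [-2.2, 2.3, 11.4]
finger_gap: 0.21
finger_force: 46.4
```

play_rows --steps '[{"delta_pos": [0, -0.003, 0], "turn": 0}, {"delta_pos": [0, -0.003, 0], "turn": 0}, {"delta_pos": [0, -0.003, 0], "turn": 0}, {"delta_pos": [0, -0.003, 0], "turn": 0}, {"delta_pos": [0, -0.003, 0], "turn": 0}]'

```text
time: 19.23
position: [502.4, -249.9, 84.2]
tool_rot: [-0.347, 3.121, 0.0]
contact_force: [-1.2, 1.4, 11.0]
finger_gap: 0.21
finger_force: 46.4
```

play_rows --steps '[{"delta_pos": [0, -0.0025, 0], "turn": 0}, {"delta_pos": [0, -0.0025, 0], "turn": 0}, {"delta_pos": [0, -0.0025, 0], "turn": 0}, {"delta_pos": [0, -0.0025, 0], "turn": 0}]'

```text
time: 19.73
position: [504.6, -259.6, 84.2]
tool_rot: [-0.347, 3.121, 0.0]
contact_force: [-1.9, 1.8, 9.5]
finger_gap: 0.208
finger_force: 46.3
```

play_rows --steps '[{"delta_pos": [0, -0.0025, 0], "turn": 0}, {"delta_pos": [0, -0.0025, 0], "turn": 0}, {"delta_pos": [0, -0.0025, 0], "turn": 0}]'

```text
time: 20.1
position: [506.2, -267.0, 84.2]
tool_rot: [-0.347, 3.121, 0.0]
contact_force: [-3.3, 1.0, 10.0]
finger_gap: 0.206
finger_force: 46.3
```

play_rows --steps '[{"delta_pos": [0, -0.0025, 0], "turn": 0}, {"delta_pos": [0, -0.0025, 0], "turn": 0}]'

```text
time: 20.35
position: [507.3, -271.9, 84.2]
tool_rot: [-0.347, 3.121, 0.0]
contact_force: [-2.2, 0.8, 11.1]
finger_gap: 0.21
finger_force: 46.3
```

play_rows --steps '[{"delta_pos": [0, -0.0025, 0], "turn": 0}, {"delta_pos": [0, -0.0025, 0], "turn": 0}]'

```text
time: 20.6
position: [508.3, -276.8, 84.2]
tool_rot: [-0.347, 3.121, 0.0]
contact_force: [-2.4, 1.8, 9.8]
finger_gap: 0.208
finger_force: 46.3
```

play_rows --steps '[{"delta_pos": [0, -0.0025, 0], "turn": 0}, {"delta_pos": [0, -0.0025, 0], "turn": 0}]'

```text
time: 20.85
position: [509.4, -281.6, 84.3]
tool_rot: [-0.347, 3.121, 0.0]
contact_force: [-2.3, 1.8, 11.0]
finger_gap: 0.208
finger_force: 46.2
```

play_rows --steps '[{"delta_pos": [0, -0.0025, 0], "turn": 0}, {"delta_pos": [0, -0.0025, 0], "turn": 0}]'

```text
time: 21.1
position: [510.5, -286.5, 84.2]
tool_rot: [-0.347, 3.121, 0.0]
contact_force: [-2.7, 0.9, 10.0]
finger_gap: 0.208
finger_force: 46.2
```

play_rows --steps '[{"delta_pos": [0, -0.0025, 0], "turn": 0}, {"delta_pos": [0, -0.0025, 0], "turn": 0}]'

```text
time: 21.35
position: [511.6, -291.4, 84.2]
tool_rot: [-0.347, 3.121, 0.0]
contact_force: [-2.2, 1.1, 10.8]
finger_gap: 0.207
finger_force: 46.2
```

play_rows --steps '[{"delta_pos": [0, -0.0025, 0], "turn": 0}, {"delta_pos": [0, -0.0025, 0], "turn": 0}]'

```text
time: 21.6
position: [512.7, -296.3, 84.2]
tool_rot: [-0.347, 3.121, 0.0]
contact_force: [-1.8, 1.9, 10.2]
finger_gap: 0.204
finger_force: 46.2
```

```bash
python3 st.py
```

```text
t 21.6 along -24.6 across 3.4 z 84.2 F along 2.25 across -1.39 z 10.2 gap 0.204 46.2 z axis [ 0.001  0.    -1.   ] [ 0.28  0.51 -0.11]
```

play_rows --steps '[{"delta_pos": [0, -0.0025, 0], "turn": 0}, {"delta_pos": [0, -0.0025, 0], "turn": 0}]'

```text
time: 21.85
position: [513.4, -299.7, 84.2]
tool_rot: [-0.348, 3.122, 0.005]
contact_force: [-4.0, 5.1, 12.8]
finger_gap: 0.21
finger_force: 47.2
```

play_rows --steps '[{"delta_pos": [0, -0.0025, 0], "turn": 0}, {"delta_pos": [0, -0.0025, 0], "turn": 0}]'

```text
time: 22.1
position: [514.2, -303.2, 84.2]
tool_rot: [0.349, -3.122, -0.009]
contact_force: [-4.9, 7.1, 15.2]
finger_gap: 0.209
finger_force: 47.8
```

play_rows --steps '[{"delta_pos": [0, -0.0025, 0], "turn": 0}]'

```text
time: 22.22
position: [514.7, -305.2, 84.2]
tool_rot: [0.349, -3.122, -0.01]
contact_force: [-5.3, 6.2, 14.8]
finger_gap: 0.21
finger_force: 47.9
```

play_rows --steps '[{"delta_pos": [0, -0.0025, 0], "turn": 0}]'

```text
time: 22.35
position: [515.2, -307.4, 84.2]
tool_rot: [0.35, -3.121, -0.011]
contact_force: [-5.4, 6.6, 15.8]
finger_gap: 0.205
finger_force: 48.0
```

play_rows --steps '[{"delta_pos": [0, -0.0025, 0], "turn": 0}]'

```text
time: 22.48
position: [515.7, -309.8, 84.2]
tool_rot: [0.35, -3.121, -0.011]
contact_force: [-5.0, 7.0, 15.6]
finger_gap: 0.21
finger_force: 47.9
```

play_rows --steps '[{"delta_pos": [0, -0.0025, 0], "turn": 0}]'

```text
time: 22.6
position: [516.3, -312.4, 84.2]
tool_rot: [0.349, -3.122, -0.01]
contact_force: [-5.9, 5.8, 14.5]
finger_gap: 0.205
finger_force: 47.7
```

play_rows --steps '[{"delta_pos": [0, -0.0025, 0], "turn": 0}]'

```text
time: 22.72
position: [516.9, -315.3, 84.2]
tool_rot: [0.349, -3.122, -0.009]
contact_force: [-3.7, 4.5, 13.6]
finger_gap: 0.211
finger_force: 47.4
```

play_rows --steps '[{"delta_pos": [0, -0.0025, 0], "turn": 0}]'

```text
time: 22.85
position: [517.6, -318.4, 84.2]
tool_rot: [-0.349, 3.122, 0.007]
contact_force: [-4.5, 3.6, 12.4]
finger_gap: 0.209
finger_force: 47.0
```

play_rows --steps '[{"delta_pos": [0, -0.0025, 0], "turn": 0}]'

```text
time: 22.98
position: [518.3, -321.7, 84.3]
tool_rot: [-0.348, 3.122, 0.004]
contact_force: [-3.5, 2.5, 10.7]
finger_gap: 0.213
finger_force: 46.5
```

play_rows --steps '[{"delta_pos": [0, -0.0025, 0], "turn": 0}]'

```text
time: 23.1
position: [519.0, -325.0, 84.3]
tool_rot: [-0.348, 3.121, 0.001]
contact_force: [-2.0, 2.0, 10.2]
finger_gap: 0.206
finger_force: 46.0
```

```bash
python3 st.py
```

```text
t 23.1 along -54.0 across 3.4 z 84.3 F along 2.41 across -1.56 z 10.2 gap 0.206 46.0 z axis [ 0.001  0.001 -1.   ] [ 0.25  0.59 -0.14]
```

The tight spot peaks around TCP y ≈ -308. On to the right stop, expected near along ≈ -85.

play_rows --steps '[{"delta_pos": [0, -0.003, 0], "turn": 0}, {"delta_pos": [0, -0.003, 0], "turn": 0}, {"delta_pos": [0, -0.003, 0], "turn": 0}, {"delta_pos": [0, -0.003, 0], "turn": 0}, {"delta_pos": [0, -0.003, 0], "turn": 0}, {"delta_pos": [0, -0.003, 0], "turn": 0}, {"delta_pos": [0, -0.003, 0], "turn": 0}, {"delta_pos": [0, -0.002, 0], "turn": 0}]'

```text
time: 24.1
position: [524.2, -348.2, 84.3]
tool_rot: [-0.347, 3.121, -0.001]
contact_force: [-2.6, 1.3, 10.1]
finger_gap: 0.207
finger_force: 45.9
```

play_rows --steps '[{"delta_pos": [0, -0.001, 0], "turn": 0}, {"delta_pos": [0, -0.001, 0], "turn": 0}, {"delta_pos": [0, -0.001, 0], "turn": 0}, {"delta_pos": [0, -0.001, 0], "turn": 0}]'

```text
time: 24.6
position: [525.0, -352.0, 84.3]
tool_rot: [-0.347, 3.121, -0.001]
contact_force: [-2.1, 1.0, 9.0]
finger_gap: 0.206
finger_force: 45.9
```

play_rows --steps '[{"delta_pos": [0, -0.001, 0], "turn": 0}, {"delta_pos": [0, -0.001, 0], "turn": 0}, {"delta_pos": [0, -0.001, 0], "turn": 0}]'

```text
time: 24.98
position: [525.7, -354.9, 84.3]
tool_rot: [-0.347, 3.121, -0.001]
contact_force: [-2.6, 1.3, 9.6]
finger_gap: 0.21
finger_force: 45.9
```

```bash
python3 st.py
```

```text
t 24.975 along -84.6 across 3.4 z 84.3 F along 1.83 across -2.23 z 9.6 gap 0.21 45.9 z axis [ 0.001 -0.    -1.   ] [ 0.2   0.53 -0.17]
```

play_rows --steps '[{"delta_pos": [0, -0.001, 0], "turn": 0}, {"delta_pos": [0, -0.001, 0], "turn": 0}]'

```text
time: 25.22
position: [526.1, -356.8, 84.3]
tool_rot: [-0.347, 3.121, -0.0]
contact_force: [-2.0, 2.0, 9.2]
finger_gap: 0.205
finger_force: 46.0
```

play_rows --steps '[{"delta_pos": [0, -0.001, 0], "turn": 0}, {"delta_pos": [0, -0.001, 0], "turn": 0}]'

```text
time: 25.48
position: [526.3, -357.7, 84.3]
tool_rot: [-0.348, 3.122, 0.003]
contact_force: [-4.1, 3.1, 10.8]
finger_gap: 0.211
finger_force: 46.6
```

play_rows --steps '[{"delta_pos": [0, -0.001, 0], "turn": 0}, {"delta_pos": [0, 0, 0], "turn": 0}]'

```text
time: 25.72
position: [526.4, -358.1, 84.2]
tool_rot: [-0.348, 3.122, 0.005]
contact_force: [-4.5, 4.6, 11.7]
finger_gap: 0.207
finger_force: 46.7
```

```bash
python3 st.py
```

```text
t 25.725 along -87.9 across 3.4 z 84.2 F along 5.43 across -3.43 z 11.7 gap 0.207 46.7 z axis [-0.     0.003 -1.   ] [ 0.74  0.81 -0.19]
```

play_rows --steps '[{"delta_pos": [0, -0.001, 0], "turn": 0}, {"delta_pos": [0, -0.0005, 0], "turn": 0}, {"delta_pos": [0, 0, 0], "turn": 0}, {"delta_pos": [0, 0, 0], "turn": 0}]'

```text
time: 26.22
position: [526.5, -358.7, 84.2]
tool_rot: [0.349, -3.122, -0.007]
contact_force: [-3.8, 5.5, 13.8]
finger_gap: 0.208
finger_force: 47.1
```

```bash
python3 st.py
```

```text
t 26.225 along -88.5 across 3.4 z 84.2 F along 6.16 across -2.57 z 13.8 gap 0.208 47.1 z axis [-0.001  0.005 -1.   ] [ 1.04  0.98 -0.16]
```

play_rows --steps '[{"delta_pos": [0, 0.002, 0], "turn": 0}, {"delta_pos": [0, 0.003, 0], "turn": 0}, {"delta_pos": [0, 0.003, 0], "turn": 0}, {"delta_pos": [0, 0.003, 0], "turn": 0}, {"delta_pos": [0, 0.003, 0], "turn": 0}, {"delta_pos": [0, 0.003, 0], "turn": 0}, {"delta_pos": [0, 0.003, 0], "turn": 0}, {"delta_pos": [0, 0.003, 0], "turn": 0}]'

```text
time: 27.22
position: [522.4, -340.5, 84.3]
tool_rot: [-0.346, 3.12, -0.006]
contact_force: [-0.7, -1.1, 7.5]
finger_gap: 0.205
finger_force: 45.1
```

play_rows --steps '[{"delta_pos": [0, 0.003, 0], "turn": 0}, {"delta_pos": [0, 0.003, 0], "turn": 0}, {"delta_pos": [0, 0.003, 0], "turn": 0}]'

```text
time: 27.6
position: [520.5, -331.7, 84.3]
tool_rot: [-0.346, 3.12, -0.006]
contact_force: [0.6, -2.2, 7.6]
finger_gap: 0.206
finger_force: 45.1
```

play_rows --steps '[{"delta_pos": [0, 0.0025, 0], "turn": 0}]'

```text
time: 27.72
position: [520.0, -329.3, 84.3]
tool_rot: [-0.346, 3.12, -0.006]
contact_force: [-2.0, -2.9, 7.0]
finger_gap: 0.207
finger_force: 45.1
```

play_rows --steps '[{"delta_pos": [0, 0.0025, 0], "turn": 0}]'

```text
time: 27.85
position: [519.4, -326.9, 84.3]
tool_rot: [-0.346, 3.12, -0.006]
contact_force: [-0.5, -1.9, 6.3]
finger_gap: 0.209
finger_force: 45.1
```

play_rows --steps '[{"delta_pos": [0, 0.0025, 0], "turn": 0}]'

```text
time: 27.98
position: [518.9, -324.6, 84.3]
tool_rot: [-0.346, 3.12, -0.007]
contact_force: [0.2, -2.9, 7.2]
finger_gap: 0.207
finger_force: 44.9
```

play_rows --steps '[{"delta_pos": [0, 0.0025, 0], "turn": 0}]'

```text
time: 28.1
position: [518.5, -323.0, 84.3]
tool_rot: [-0.345, 3.12, -0.009]
contact_force: [1.0, -4.3, 5.1]
finger_gap: 0.21
finger_force: 44.5
```

play_rows --steps '[{"delta_pos": [0, 0.0025, 0], "turn": 0}]'

```text
time: 28.22
position: [518.1, -321.2, 84.3]
tool_rot: [-0.345, 3.119, -0.011]
contact_force: [0.9, -5.5, 6.3]
finger_gap: 0.21
finger_force: 44.5
```

play_rows --steps '[{"delta_pos": [0, 0.0025, 0], "turn": 0}]'

```text
time: 28.35
position: [517.7, -319.3, 84.4]
tool_rot: [-0.344, 3.119, -0.013]
contact_force: [1.4, -6.6, 4.4]
finger_gap: 0.208
finger_force: 44.2
```

play_rows --steps '[{"delta_pos": [0, 0.0025, 0], "turn": 0}]'

```text
time: 28.48
position: [517.3, -317.4, 84.4]
tool_rot: [-0.344, 3.119, -0.014]
contact_force: [1.4, -6.2, 4.8]
finger_gap: 0.214
finger_force: 44.1
```

```bash
python3 st.py
```

```text
t 28.475 along -46.2 across 3.4 z 84.4 F along -6.38 across 0.05 z 4.8 gap 0.214 44.1 z axis [ 0.005 -0.009 -1.   ] [-1.51 -0.36 -0.11]
```

play_rows --steps '[{"delta_pos": [0, 0.0025, 0], "turn": 0}]'

```text
time: 28.6
position: [516.8, -315.2, 84.4]
tool_rot: [-0.344, 3.118, -0.015]
contact_force: [1.9, -7.8, 4.2]
finger_gap: 0.209
finger_force: 44.0
```

play_rows --steps '[{"delta_pos": [0, 0.0025, 0], "turn": 0}]'

```text
time: 28.72
position: [516.3, -312.9, 84.4]
tool_rot: [-0.344, 3.118, -0.015]
contact_force: [1.5, -7.2, 4.1]
finger_gap: 0.207
finger_force: 44.1
```

play_rows --steps '[{"delta_pos": [0, 0.0025, 0], "turn": 0}]'

```text
time: 28.85
position: [515.7, -310.4, 84.3]
tool_rot: [-0.344, 3.118, -0.015]
contact_force: [1.2, -7.9, 4.4]
finger_gap: 0.205
finger_force: 44.2
```

play_rows --steps '[{"delta_pos": [0, 0.0025, 0], "turn": 0}]'

```text
time: 28.98
position: [515.1, -307.7, 84.4]
tool_rot: [-0.344, 3.119, -0.014]
contact_force: [0.9, -6.4, 4.8]
finger_gap: 0.206
finger_force: 44.4
```

play_rows --steps '[{"delta_pos": [0, 0.0025, 0], "turn": 0}]'

```text
time: 29.1
position: [514.5, -304.6, 84.3]
tool_rot: [-0.344, 3.119, -0.012]
contact_force: [0.6, -5.1, 5.3]
finger_gap: 0.209
finger_force: 44.8
```

play_rows --steps '[{"delta_pos": [0, 0.0025, 0], "turn": 0}]'

```text
time: 29.22
position: [513.8, -301.5, 84.3]
tool_rot: [-0.345, 3.119, -0.01]
contact_force: [0.1, -3.2, 7.1]
finger_gap: 0.21
finger_force: 45.1
```

play_rows --steps '[{"delta_pos": [0, 0.0025, 0], "turn": 0}]'

```text
time: 29.35
position: [513.1, -298.2, 84.3]
tool_rot: [-0.345, 3.12, -0.007]
contact_force: [-0.6, -3.0, 7.5]
finger_gap: 0.206
finger_force: 45.5
```

play_rows --steps '[{"delta_pos": [0, 0.0025, 0], "turn": 0}]'

```text
time: 29.48
position: [512.4, -295.0, 84.3]
tool_rot: [-0.346, 3.12, -0.005]
contact_force: [-0.3, -2.3, 9.2]
finger_gap: 0.203
finger_force: 45.7
```

```bash
python3 st.py
```

```text
t 29.475 along -23.3 across 3.4 z 84.3 F along -2.14 across -0.76 z 9.2 gap 0.203 45.7 z axis [ 0.003 -0.003 -1.   ] [-0.47  0.24 -0.06]
```

Left-going the spot centres at -313, right-going at -307.4, so its middle is y ≈ -310.3. Moving back onto it.

play_rows --steps '[{"delta_pos": [0, -0.002, 0], "turn": 0}, {"delta_pos": [0, -0.002, 0], "turn": 0}, {"delta_pos": [0, -0.002, 0], "turn": 0}, {"delta_pos": [0, -0.002, 0], "turn": 0}, {"delta_pos": [0, -0.002, 0], "turn": 0}, {"delta_pos": [0, -0.002, 0], "turn": 0}, {"delta_pos": [0, -0.002, 0], "turn": 0}, {"delta_pos": [0, -0.002, 0], "turn": 0}]'

```text
time: 30.48
position: [514.7, -305.3, 84.2]
tool_rot: [0.35, -3.121, -0.011]
contact_force: [-5.8, 7.4, 16.9]
finger_gap: 0.207
finger_force: 48.4
```

play_rows --steps '[{"delta_pos": [0, 0, 0], "turn": 0}, {"delta_pos": [0, 0, 0], "turn": 0}, {"delta_pos": [0, 0, 0], "turn": 0}, {"delta_pos": [0, 0, 0], "turn": 0}]'

```text
time: 30.98
position: [514.8, -305.8, 84.2]
tool_rot: [0.349, -3.122, -0.009]
contact_force: [-5.1, 5.1, 15.1]
finger_gap: 0.208
finger_force: 47.9
```

```bash
python3 st.py
```

```text
t 30.975 along -34.4 across 3.5 z 84.2 F along 6.12 across -3.83 z 15.1 gap 0.208 47.9 z axis [-0.001  0.006 -1.   ] [ 1.09  1.03 -0.19]
```

play_rows --steps '[{"delta_pos": [0, -0.0015, 0], "turn": 0}, {"delta_pos": [0, -0.0015, 0], "turn": 0}, {"delta_pos": [0, 0, 0], "turn": 0}, {"delta_pos": [0, 0, 0], "turn": 0}, {"delta_pos": [0, 0, 0], "turn": 0}]'

```text
time: 31.6
position: [515.4, -308.4, 84.2]
tool_rot: [0.349, -3.121, -0.01]
contact_force: [-5.5, 6.0, 15.0]
finger_gap: 0.209
finger_force: 48.1
```

```bash
python3 st.py
```

```text
t 31.6 along -37.0 across 3.5 z 84.2 F along 7.03 across -4.07 z 15.0 gap 0.209 48.1 z axis [-0.001  0.006 -1.   ] [ 1.29  1.16 -0.1 ]
```

play_rows --steps '[{"delta_pos": [0, 0.0015, 0], "turn": 0}, {"delta_pos": [0, 0.0015, 0], "turn": 0}, {"delta_pos": [0, 0, 0], "turn": 0}, {"delta_pos": [0, 0, 0], "turn": 0}]'

```text
time: 32.1
position: [515.3, -308.1, 84.3]
tool_rot: [-0.348, 3.121, 0.002]
contact_force: [-4.2, 1.0, 12.0]
finger_gap: 0.211
finger_force: 46.9
```

```bash
python3 st.py
```

```text
t 32.1 along -36.6 across 3.4 z 84.3 F along 1.89 across -3.9 z 12.0 gap 0.211 46.9 z axis [ 0.001  0.002 -1.   ] [ 0.34  0.65 -0.15]
```

play_rows --steps '[{"delta_pos": [0, 0, 0], "turn": 0}, {"delta_pos": [0, 0, 0], "turn": 0}, {"delta_pos": [0, 0, 0], "turn": 0}, {"delta_pos": [0, 0, 0], "turn": 0}, {"delta_pos": [0, 0, -0.01], "turn": 0}, {"delta_pos": [0, 0, -0.03], "turn": 0}, {"delta_pos": [0, 0, -0.03], "turn": 0}, {"delta_pos": [0, 0, -0.03], "turn": 0}]' --fingers 0.7

```text
time: 33.1
position: [515.3, -308.8, 184.0]
tool_rot: [-0.348, 3.122, -0.001]
contact_force: [0.6, -0.2, 0.0]
finger_gap: 0.7
finger_force: 0.0
```

play_rows --steps '[{"delta_pos": [0, 0, 0], "turn": 0}, {"delta_pos": [0, 0, 0], "turn": 0}, {"delta_pos": [0, 0, 0], "turn": 0}]'

```text
time: 33.48
position: [514.6, -307.9, 181.0]
tool_rot: [0.348, -3.12, -0.003]
contact_force: [0.3, 0.4, -0.1]
finger_gap: 0.701
finger_force: 0.0
```

```bash
python3 st.py; python3 look.py pics/w7.png
```

```text
t 33.475 along -36.4 across 2.8 z 181.0 F along 0.37 across 0.39 z -0.1 gap 0.701 0.0 z axis [-0.002  0.001 -1.   ] [ 0.03  0.02 -0.01]
33.475 [ 514.6 -307.9  181. ] yaw y 102.7 z [-0.002  0.001 -1.   ] [ 0.1   0.5   0.61  1.48 -0.29  1.26  2.53] [ 0.3   0.45 -0.12]
handle 0.9 [319. 185.] [ 505.6 -310.3   59.5] 4348
  box [[489.0, -340.0], [477.0, -289.0], [522.0, -277.0], [534.0, -331.0]]
carriage 0.68 [380. 181.] [ 496.9 -261.4   35.5] 3469
  box [[534.0, -391.0], [518.0, -393.0], [474.0, -191.0], [489.0, -186.0]]
stop_right 0.88 [206. 189.] [ 535.9 -399.6   32. ] 1254
  box [[510.0, -413.0], [503.0, -389.0], [548.0, -379.0], [556.0, -404.0]]
slide_unit 0.76 [346. 179.] [ 506.3 -285.9   10. ] 19844
  box [[505.0, -421.0], [448.0, -167.0], [508.0, -145.0], [569.0, -413.0]]
guide_rail 0.95 [382. 182.] [ 499.5 -257.9   25. ] 3521
  box [[537.0, -393.0], [521.0, -395.0], [475.0, -185.0], [491.0, -180.0]]
```

View pics/w7.png

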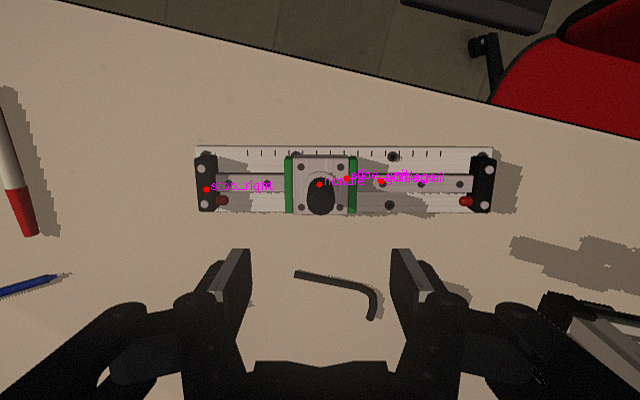

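The carriage stands where I left it: handle at about (320, 190), right of the middle. The gripper is clear and the hex key is untouched. Handing in.

```bash
python3 -c "
from bench import manip;print(manip.close_job())"
```

```text
the job is handed in; nothing more can be done
None
```

I slid the carriage gently onto the left buffer, then the right (about 5–6 N each), and left it released about 2 mm from my estimate of the tight spot's middle (about 23 mm right of the rail's centre); the job is handed in, but no verdict came back.

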